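# Fit a rectifier valve in its sloping sleeve and lock it with the collar

### The job

Slide the white-based valve, base first and gently (do not let it drop), into the leaning copper sleeve until it is fully home, then take the aluminium collar out of the open oak bin and slip it over the valve's glass until it sits flat on the sleeve's rim. Once the collar is on, shut the bin's lid; leave the two black-based valves, the morse key and the crystal holder standing where they are.

Things in the scene. Friction and masses are not known exactly. Their poses are not given: they have to be found in the camera images.
- valve_white: Tall rectifier valve standing upright: white ceramic base 34 mm diameter, 40 mm high, its foot tapering to 28 mm over the lowest 6 mm; above it a straight clear-glass tube 30 mm diameter up to 78 mm, then a rounded top ending at 90 mm. About 90 g. Origin: centre of the underside; z towards the glass top. The one to fit; may start in any of the three valves' places.
- sleeve: Copper sleeve, outer diameter 47 mm, bore 37 mm, 45 mm long with a 5 mm floor (bore 40 mm deep), fixed on the unit. Its axis leans 30 degrees from vertical, mouth towards the robot. Origin: centre of its outer underside; z along the axis out of the mouth (floor at z = 5 mm, rim at 45 mm); y horizontal. A valve fully home has its base flush with the rim and 50 mm of glass standing out.
- sleeve_mouth (a point): Centre of the sleeve's mouth, in the plane of its rim, about 84 mm above the desk.
- unit: Small green steel rectifier unit that carries the sleeve; does not move. Foot plate 130 x 110 x 12 mm, from 50 mm before to 80 mm behind the origin; a transformer 80 mm high stands 44 to 78 mm behind it. Origin: on the desk, 45 mm straight below the sleeve's origin; x away from the mouth side. Yaw up to 20 degrees.
- collar: Aluminium collar (plain thick ring): outer diameter 50 mm, bore 33 mm, 24 mm high, about 70 g; lies flat on the bin's floor. Goes over the 30 mm glass but not over the 34 mm base. Both ends are alike. Origin: centre of its underside; z along its axis.
- collar_mid (a point): The centre of the collar, on its axis, 12 mm above its underside.
- bin: Shallow oak bin fixed on the desk, left of the sleeve: 170 mm (its x) by 220 mm (its y) by 50 mm high outside, walls and floor 5 mm. Origin: centre of its underside; its +x points away from the robot, towards the lid's hinge; yaw up to about 11 degrees.
- bin_lid (a joint): Angle of the bin's oak lid, rad: 0 shut, grows as it opens, at most 1.9; starts standing open at 1.6 to 1.85 (1.57 is vertical). The hinge is stiff: the lid stays where it is left, and a push of a few newtons at the free edge swings it. The lid is a board 170 x 220 x 8 mm; shut, it lies on the bin's rim, its top 58 mm above the desk.
- bin_lid_hinge (a point): Middle of the hinge line, on the bin's far (+x) rim, 50 mm above the desk; the hinge line runs along the bin's y. The lid board reaches 170 mm from it.
- bin_lid_handle (a point): The brass knob on the lid's outer face, at the middle of its width, 140 mm from the hinge line; this point lies 35 mm out from the outer face. With the lid open the knob points away from the robot.
- valve_black_a: Tall rectifier valve standing upright: black base 34 mm diameter, 40 mm high, its foot tapering to 28 mm over the lowest 6 mm; above it a straight clear-glass tube 30 mm diameter up to 78 mm, then a rounded top ending at 90 mm. About 90 g. Origin: centre of the underside; z towards the glass top. A bystander.
- valve_black_b: Tall rectifier valve standing upright: black base 34 mm diameter, 40 mm high, its foot tapering to 28 mm over the lowest 6 mm; above it a straight clear-glass tube 30 mm diameter up to 78 mm, then a rounded top ending at 90 mm. About 90 g. Origin: centre of the underside; z towards the glass top. A bystander.
- morse_key: Black bakelite morse key base 70 x 120 x 15 mm with brass and steel key work on it, 47 mm high in all. Origin: centre of the underside; y along its length. A bystander.
- crystal_holder: Copper crystal holder on a black foot, 30 x 45 mm and 32 mm high. Origin: centre of the underside. A bystander.
There are look-alikes about, which are no part of the job. What is meant by the unit is not yellow, and is the larger of those in its own colour.

How it is judged:
By the outcome, as a careful person would: the job done as asked, in the order asked, and still so for the second after the job is handed in, with the robot touching nothing.
It also fails if it takes over 72 s, if anything falls off the work surface, if the arm or the gripper's body presses on something with over 40 N, if the wrist force passes 120 N, or if a joint passes its speed limit or range.

### The arm

A 6-joint arm with a two-finger parallel gripper is mounted at the origin on the work surface. World frame = base frame: x ahead of the robot, y to its left, z up, the work surface at z = 0. Lengths are in m, angles in rad, forces in N, time in s.
With the tool pointing down it reaches from about 0.35 to 0.875 m from the base axis. Payload 4.2 kg.
Tool frame: the origin (TCP) lies midway between the tips of the shut fingers; the grasp point (between the pads) lies 19 mm behind it (env.grip_depth is the distance from the TCP to the grasp point, in m); z points along the fingers, y is the line along which they close (so a half turn about z gives the same grasp; the last joint's range is limited). The gripper opens to 87 mm and grips with 3 to 60 N. Pads are 19 mm wide; open, the fingers measure 117 mm over their backs; the gripper's body (75 mm by 190 mm) begins 51 mm behind the grasp point.
Start: joints at [1.561, 0.385, 0.008, 0, -1.194, -0.259], TCP at [0.166, 0.603, 0.223] pointing down, gripper open.
Joint ranges: [-3.14, 3.14], [-1.21, 2.06], [-1.07, 1.41], [-3.16, 2.05], [-2.99, -0.16], [-3.1, 3.1]. Speed limits (rad/s): [2.79, 2.79, 3.14, 3.14, 3.14, 3.14].

### API

Orientations are given as a unit quaternion [x, y, z, w].
In Python, from plant import env gives the robot as it stands. The module is installed in compiled form; this text tells all that it offers. Calls block until the motion is done:
- env.goto(position, orientation): joint-space move of the TCP to a pose.
- env.servo_line(position, max_speed=0.15, rot=None, guard=None): straight line of the TCP; rot=None keeps the orientation; max_speed is the mean speed in m/s. With guard (N) it stops when the force on the tool has changed by that much, and returns True; else False.
- env.set_joints(angles): joint-space move.
- env.set_gripper(opening): finger opening in m; the grip force is fixed at half the most; returns when the fingers have stopped.
- env.sleep(seconds).
- env.ik(position, orientation): joint angles nearest the present ones, or None.
- env.snapshot(name): name is "scene" or "top" or "wrist"; returns (picture, depth): 384x512x3 uint8, blue, green, red; 384x512 float32, m along the optical axis (not along the pixel's ray), 0 where there is no reading.
- env.camera_model(name): a dict with "fx", "fy", "cx", "cy" (pixels), "camera_from_world" (4x4, takes a point from world to camera coordinates); the wrist camera has in their place "mount" (4x4, takes a point from camera to tool coordinates, whose origin is the TCP and whose axes are the flange's). Camera axes: x right, y up, looking along -z (the intrinsics and any distortion apply to the point x, -y, -z); pixel columns grow to the right and rows downward; lengths in m; the calibration is good to about 2 mm. A picture is of the moment at which its call begins: read the wrist's pose just before it. camera_model takes no time and is no camera call.
A pose or a line that the arm cannot do raises env.Unreachable and nothing moves.
- env.finish_job(): hands the job in; it is judged then, once.
Readings, each from a call of its own:
- env.read_t(): time.
- env.read_joint_pos(): joint angles.
- env.read_qvel(): joint speeds.
- env.read_joint_torque(): joint torques, N m.
- env.read_eef_pos(): TCP position.
- env.read_tool_rot(): TCP orientation.
- env.read_wrist_force(): force on the tool from outside, world axes, zero at the start.
- env.read_moment(): the same for the moment, N m.
- env.read_grip_width(): finger opening in m.
- env.read_grasp_force(): force on a finger pad.
Only numpy, scipy, OpenCV 4.12 (cv2) and the standard library are available. Lean on these libraries where they do the work, as an engineer would, in place of code of your own. Each camera call takes 0.05 s, during which the arm holds its last target. There are 200 camera calls.

## Working session

There is one attempt and no reset: what is moved stays moved. The work goes in short steps, each a Python script; the robot and the scene stay as the last script left them, time stands still between calls to the robot, and variables do not carry over. Pictures are saved under pics/ and viewed, at most 10 in all, crops included, and the job is handed in when it is done.

```bash
mkdir -p pics; python3 - <<'E'
from plant import env
import cv2,numpy as np,pickle
d={}
for n in("scene","top"):
    p,z=env.snapshot(n);d[n]=(p,z,env.camera_model(n));cv2.imwrite(f"pics/{n}0.png",p)
    m=env.camera_model(n);print(n,{k:(np.round(v,3).tolist()) for k,v in m.items()})
print(env.camera_model("wrist"),env.grip_depth,env.read_tool_rot(),env.read_t())
pickle.dump(d,open("d0.pkl","wb"))
E
```

```text
scene {'fx': 420.781, 'fy': 420.781, 'cx': 259.491, 'cy': 189.871, 'camera_from_world': [[0.834, 0.552, -0.01, -0.478], [-0.463, 0.709, 0.532, 0.238], [0.301, -0.439, 0.847, -1.424], [0.0, 0.0, 0.0, 1.0]]}
top {'fx': 450.054, 'fy': 450.054, 'cx': 258.427, 'cy': 192.627, 'camera_from_world': [[0.011, -1.0, 0.003, -0.002], [0.981, 0.012, 0.195, -0.588], [-0.195, 0.0, 0.981, -1.002], [0.0, 0.0, 0.0, 1.0]]}
{'fx': 314.3128370370813, 'fy': 314.3128370370813, 'cx': 258.3680124543916, 'cy': 188.5635335995497, 'mount': array([[ 3.35757479e-04,  9.60804181e-01,  2.77227727e-01,
         7.53775378e-02],
       [ 9.99999832e-01, -1.91623468e-04, -5.47004422e-04,
        -1.06076078e-03],
       [-4.72440797e-04,  2.77227865e-01, -9.60804084e-01,
        -1.61591469e-01],
       [ 0.00000000e+00,  0.00000000e+00,  0.00000000e+00,
         1.00000000e+00]])} 0.0187 [ 9.90971520e-01 -1.34069177e-01 -8.62018776e-05  9.46196392e-04] 0.1
```

View pics/scene0.png

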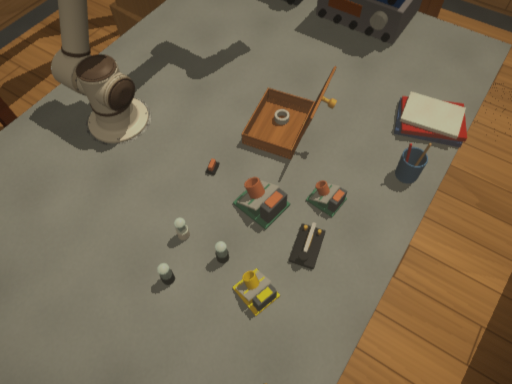

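View pics/top0.png

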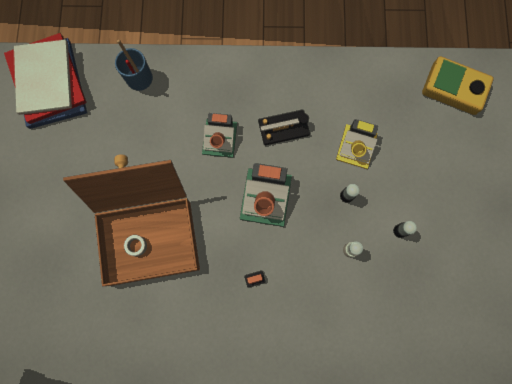

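Top view: green units at (265,195) (larger) and (219,137) (smaller), and a yellow one at (358,147). The larger green one at (265,195) fits. Valves are at (354,250) with a white base and at (349,193) and (405,229) with black bases. The collar is at (135,245) in the bin. I'll confirm these in an enlarged crop.

```bash
cat > h.py <<'E'
import numpy as np,pickle
def cloud(z,m):
    v,u=np.mgrid[:z.shape[0],:z.shape[1]]
    c=np.stack([(u-m["cx"])/m["fx"]*z,-(v-m["cy"])/m["fy"]*z,-z],-1)
    T=np.linalg.inv(m["camera_from_world"]);w=c@T[:3,:3].T+T[:3,3]
    w[z==0]=np.nan;return w
E
python3 - <<'E'
import cv2,pickle,numpy as np
from h import *
d=pickle.load(open("d0.pkl","rb"))
p,z,m=d["top"];w=cloud(z,m)
a=cv2.resize(p[110:300,195:425],None,fx=3.4,fy=3.1,interpolation=cv2.INTER_CUBIC)
cv2.imwrite("pics/crop1.png",a)
ps,zs,ms=d["scene"];ws=cloud(zs,ms)
for n,W,P in(("top",w,[(320,300),(264,204),(264,175),(250,215),(135,236),(135,260),(354,250),(349,193),(405,229),(255,279),(358,150),(125,185)]),("scene",ws,[(120,250),(254,182),(275,200),(282,110),(282,130),(180,222),(181,237),(221,247),(320,95),(330,101)])):
    for u,v in P: print(n,(u,v),np.round(W[v,u],4))
E
```

```text
top (320, 300) [ 0.3412 -0.1442  0.0031]
top (264, 204) [ 0.5623 -0.0089  0.0489]
top (264, 175) [ 0.6239 -0.0078  0.0857]
top (250, 215) [0.5408 0.0244 0.0135]
top (135, 236) [0.4849 0.296  0.03  ]
top (135, 260) [0.4298 0.2992 0.0045]
top (354, 250) [ 0.4537 -0.2101  0.0886]
top (349, 193) [ 0.5841 -0.2035  0.084 ]
top (405, 229) [ 0.5024 -0.3272  0.0861]
top (255, 279) [0.388  0.0102 0.0293]
top (358, 150) [ 0.7014 -0.2383  0.0365]
top (125, 185) [0.5812 0.2899 0.1566]
scene (120, 250) [ 0.3402 -0.3498  0.0009]
scene (254, 182) [0.5508 0.006  0.0656]
scene (275, 200) [ 0.6389 -0.0215  0.0843]
scene (282, 110) [0.4565 0.3118 0.0315]
scene (282, 130) [0.4926 0.2552 0.0092]
scene (180, 222) [ 0.4666 -0.2185  0.0899]
scene (181, 237) [ 0.4644 -0.2308  0.0179]
scene (221, 247) [ 0.6001 -0.2174  0.0905]
scene (320, 95) [0.6013 0.2676 0.217 ]
scene (330, 101) [0.626  0.2881 0.1894]
```

View pics/crop1.png

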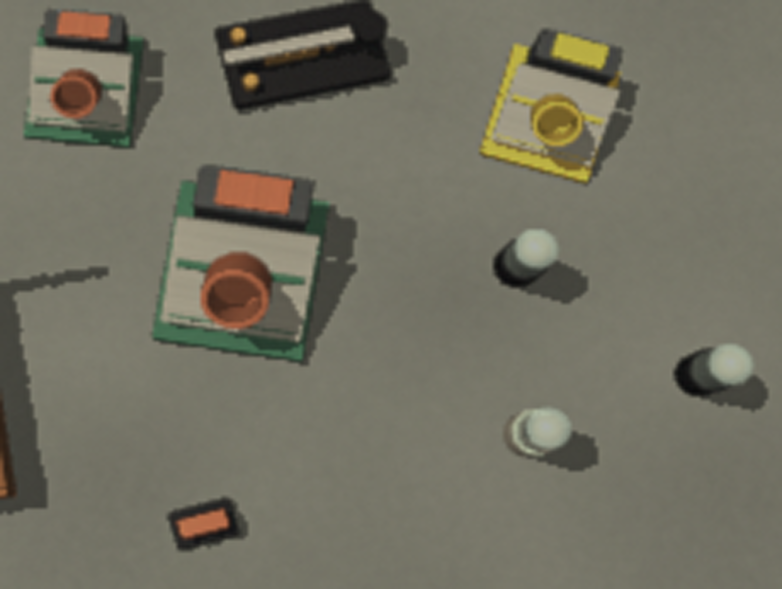

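The crop confirms it. The larger green unit with the copper mouth is at crop (235,290), top (264,203). The only white-based valve is at crop (540,430), top (354,249). Next, coarse poses from depth, then wrist views along the working axes so that camera bias cancels.

```bash
cat >> h.py <<'E'
import cv2
from scipy.spatial.transform import Rotation as R
LEAN=np.radians(30)
def down(yaw): return R.from_matrix(np.array([[np.cos(yaw),np.sin(yaw),0],[np.sin(yaw),-np.cos(yaw),0],[0,0,-1]]))
def axis(yaw): return np.array([-np.sin(LEAN)*np.cos(yaw),-np.sin(LEAN)*np.sin(yaw),np.cos(LEAN)])
def tilt(yaw): # tool z = -sleeve axis, tool x up-and-forward in the lean plane
    z=-axis(yaw);y=np.array([np.sin(yaw),-np.cos(yaw),0]);return R.from_matrix(np.column_stack([np.cross(y,z),y,z]))
def wrist(env,name):
    "tool-frame cloud + picture from the wrist camera"
    p0=np.array(env.read_eef_pos());q=R.from_quat(env.read_tool_rot());p,z=env.snapshot("wrist");m=env.camera_model("wrist")
    c=cloud(z,dict(m,camera_from_world=np.linalg.inv(m["mount"])))
    cv2.imwrite(f"pics/{name}.png",p);pickle.dump((p,c,p0,q.as_quat()),open(name+".pkl","wb"))
    return p,c,p0,q
def circ(xy):
    from scipy.optimize import least_squares
    r=least_squares(lambda a:np.hypot(*(xy-a[:2]).T)-a[2],[*np.median(xy,0),.02],loss="soft_l1",f_scale=.001);return r.x
E
python3 - <<'E'
from h import *
from plant import env
d=pickle.load(open("d0.pkl","rb"))
for n in("top","scene"):
    p,z,m=d[n];w=cloud(z,m);hsv=cv2.cvtColor(p,cv2.COLOR_BGR2HSV)
    def box(mask,nm):
        r=cv2.minAreaRect((w[mask][:,:2]*1000).astype(np.float32));print(n,nm,mask.sum(),np.round(r[0]),np.round(r[1]),round(r[2],1))
    x,y,h=w[...,0],w[...,1],w[...,2]
    box((h>.007)&(h<.017)&(abs(x-.585)<.1)&(abs(y+.01)<.085),"plate")
    box((h>.043)&(h<.056)&(x>.34)&(x<.58)&(y>.16)&(y<.44),"binrim")
    mk=(h>.08)&(x>.5)&(x<.66)&(y>.15)&(y<.42)
    P=w[mk];c=P.mean(0);u,s,vt=np.linalg.svd(P-c,full_matrices=0);print("lid",len(P),c,vt[2],P.max(0),P.min(0))
    for nm,mk in(("valve",(h>.05)&(abs(x-.46)<.04)&(abs(y+.215)<.04)),("blackA",(h>.05)&(abs(x-.59)<.04)&(abs(y+.21)<.04)),("collar",(h>.025)&(h<.036)&(abs(x-.46)<.05)&(abs(y-.305)<.05))):
        print(nm,mk.sum(),np.round(np.median(w[mk],0),4),circ(w[mk][:,:2]))
V=np.array([.46,-.215,.20]);yaw=np.radians(-8)
S=np.array([.585,-.008,.045])  # rough
for q,pp in((down(yaw),V),(down(yaw+.5),V),(down(yaw),V-[0,0,.155]),(tilt(yaw),S+axis(yaw)*.15),(tilt(yaw),S+axis(yaw)*.05),(down(yaw),[.457,.305,.008]),(down(0),[.62,.22,.2])):
    try:print(env.ik(pp,q.as_quat()))
    except Exception as e:print(e)
E
```

```text
top plate 492 [589.  -4.] [129. 153.] 81.2
top binrim 801 [473. 267.] [173. 221.] 10.5
lid 3747 [0.58489572 0.28728854 0.15948955] [-0.94161093 -0.17588574  0.2871116 ] [0.64147751 0.39848478 0.21986878] [0.54278607 0.17564309 0.08013303]
valve 173 [ 0.4582 -0.2121  0.0854] [ 0.45924776 -0.21398896  0.01110103]
blackA 172 [ 0.5895 -0.2089  0.0851] [ 0.59077822 -0.21032235  0.01105638]
collar 209 [0.4637 0.296  0.0294] [0.46415789 0.29652461 0.02094113]
scene plate 317 [588.  -3.] [145. 186.] 88.5
scene binrim 374 [472. 267.] [173. 227.] 11.6
lid 438 [0.60238835 0.26679084 0.18268685] [ 0.93848577  0.15681703 -0.30765707] [0.64127102 0.39921417 0.22048552] [0.5464341  0.17389627 0.08048853]
valve 146 [ 0.4663 -0.2213  0.0824] [ 0.46227089 -0.21826379  0.01112755]
blackA 148 [ 0.5981 -0.2173  0.0831] [ 0.59501821 -0.21492982  0.01104615]
collar 91 [0.4636 0.296  0.0296] [0.46421336 0.29570431 0.02092325]
[-0.11706809  0.20430905 -0.30943197  0.         -1.05705531  1.54823808]
[-0.11706809  0.20430905 -0.30943197  0.         -1.05705531  2.04823808]
[-0.11706809  0.39821303 -0.49961727  0.         -0.67296603  1.54823808]
None
None
[ 8.83618921e-01  5.08990174e-01 -4.26208320e-01  4.44089210e-16
 -6.35597832e-01  5.47551066e-01]
[ 0.58633647  0.45547482  0.062694    0.         -1.17801551  0.98445985]
```

```bash
python3 - <<'E'
from h import *
from plant import env
yaw=np.radians(-8.5)
M=np.array([.545,-.005,.084])
for h in(0.0,.045,.1):
  for phi in range(-180,180,30):
    q=tilt(yaw)*R.from_euler('z',phi,degrees=True)
    r=env.ik(M+axis(yaw)*h,q.as_quat())
    if r is not None: print(h,phi,np.round(r,2))
for t in (0,10,20,25,30):
  z=R.from_euler('y',-t,degrees=True)
  print(t,env.ik(M+[0,0,.05],(z*down(0)).as_quat()),env.ik(M+[0,0,.05],(z.inv()*down(0)).as_quat()))
E
```

```text
0 [ 0.28839678  0.33251271 -0.31400176  0.         -0.92428186  1.28239954] [ 0.28839678  0.33251271 -0.31400176  0.         -0.92428186  1.28239954]
10 [ 0.31945286  0.25450721 -0.47736121  0.08738773 -0.67492416  1.18758375] [ 0.26170758  0.41951144 -0.16906    -0.04921152 -1.15137966  1.33294325]
20 [ 0.34097967  0.18904436 -0.6907851   0.31546471 -0.37755083  0.95439683] [ 0.23988634  0.51221521 -0.03562836 -0.08313515 -1.3634828   1.36202459]
25 None [ 0.23061214  0.55985086  0.02737037 -0.09729633 -1.46495961  1.3714428 ]
30 None [ 0.22231097  0.60793989  0.08791625 -0.11046948 -1.56369325  1.37826634]
```

Aligning the tool with the sleeve axis is out of the wrist's range. I'll grasp with the tool pitched about the finger line instead and check reach for that.

```bash
cat >> h.py <<'E'
def F(yaw,lean=0): return R.from_euler('ZY',[yaw,-lean])
def rel(a,spin=0): return R.from_euler('Z',spin)*R.from_euler('y',a)*down(0)  # tool in object frame, pitched a about finger line
GD=.0187
def tcp(origin,f,r,h,back=0):
    "TCP pose gripping the object (origin, rotation f) at height h on its axis, backed off along its axis"
    q=f*r;p=np.asarray(origin)+f.apply([0,0,h+back])+q.apply([0,0,GD]);return p,q.as_quat()
E
python3 - <<'E'
from h import *
from plant import env
ps=np.radians(-8.5);M=np.array([.545,-.005,.084]);fs=F(ps,LEAN);S=M-fs.apply([0,0,.045])
V=[.461,-.216,0];C=[.464,.296,.005];by=np.radians(10.5)
for a in(10,15,20):
  a_=np.radians(a)
  def t(n,*k):
    r=env.ik(*tcp(*k));print(a,n,None if r is None else np.round(r,2))
  t("valve",V,F(ps),rel(a_),.065);t("valve view",V,F(ps),rel(a_),.065,.1);t("valve view180",V,F(ps-np.pi),rel(a_),.065,.1)
  for b in(0,.05,.1):t("ins%g"%b,S,fs,rel(a_),.070,b)
  t("collar on",S,fs,rel(a_),.045+.022);t("col above",S,fs,rel(a_),.045+.022,.1)
  t("bin lean fwd",C,F(by),rel(a_),.022);t("bin lean back",C,F(by),rel(-a_),.022);t("bin back view",C,F(by),rel(-a_),.022,.1)
E
```

```text
10 valve [-0.12  0.47 -0.38 -0.01 -0.9   1.55]
10 valve view [-0.12  0.34 -0.27 -0.01 -1.13  1.55]
10 valve view180 [-0.12  0.19 -0.5   0.01 -0.71 -1.61]
10 ins0 None
10 ins0.05 [ 0.38  0.14 -0.82  0.53 -0.35  0.57]
10 ins0.1 [ 0.44  0.04 -0.77  0.41 -0.5   0.65]
10 collar on None
10 col above [ 0.44  0.04 -0.78  0.41 -0.49  0.65]
10 bin lean fwd [ 0.81  0.57 -0.26 -0.13 -0.89  1.04]
10 bin lean back [ 0.91  0.46 -0.67  0.36 -0.33  0.51]
10 bin back view [ 0.92  0.31 -0.52  0.2  -0.62  0.68]
15 valve [-0.12  0.51 -0.32 -0.01 -1.    1.55]
15 valve view [-0.12  0.39 -0.22 -0.01 -1.23  1.55]
15 valve view180 [-0.11  0.16 -0.56  0.02 -0.59 -1.62]
15 ins0 [ 0.35  0.28 -0.7   0.34 -0.38  0.77]
15 ins0.05 [ 0.39  0.17 -0.68  0.28 -0.5   0.8 ]
15 ins0.1 [ 0.43  0.07 -0.66  0.24 -0.63  0.82]
15 collar on [ 0.35  0.28 -0.7   0.35 -0.37  0.76]
15 col above [ 0.42  0.08 -0.66  0.24 -0.62  0.82]
15 bin lean fwd [ 0.78  0.61 -0.18 -0.17 -1.    1.08]
15 bin lean back None
15 bin back view [ 0.94  0.28 -0.64  0.39 -0.49  0.49]
20 valve [-0.12  0.55 -0.27 -0.01 -1.11  1.55]
20 valve view [-0.12  0.43 -0.17 -0.01 -1.32  1.55]
20 valve view180 [-0.11  0.13 -0.62  0.03 -0.47 -1.63]
20 ins0 [ 0.34  0.31 -0.58  0.16 -0.54  0.95]
20 ins0.05 [ 0.37  0.21 -0.58  0.14 -0.64  0.94]
20 ins0.1 [ 0.4   0.11 -0.57  0.13 -0.75  0.93]
20 collar on [ 0.34  0.31 -0.58  0.16 -0.53  0.95]
20 col above [ 0.4   0.11 -0.57  0.13 -0.75  0.93]
20 bin lean fwd [ 0.76  0.65 -0.11 -0.21 -1.12  1.12]
20 bin lean back None
20 bin back view [ 0.91  0.25 -0.79  0.73 -0.35  0.17]
```

```bash
cat >> h.py <<'E'
PS=np.radians(-8.5);A=np.radians(20)
def cyl(P,o,f,rad):
    "xy centre (object frame f at o) of a cylinder of known radius from surface points"
    from scipy.optimize import least_squares
    L=f.inv().apply(P-o);r=least_squares(lambda a:np.hypot(L[:,0]-a[0],L[:,1]-a[1])-rad,[0,0],loss="soft_l1",f_scale=.0007)
    return r.x,np.sqrt(np.mean(r.fun**2))
E
python3 - <<'E'
from h import *
from plant import env
q0=env.read_tool_rot()
env.goto([.13,.47,.38],q0)
V=np.array([.461,-.216,0])
env.goto(*tcp(V,F(PS),rel(A),.065,.1))
p,c,p0,q=wrist(env,"wv")
w=q.apply(c.reshape(-1,3))+p0
n=np.hypot(*(w[:,:2]-V[:2]).T)<.04
for lo,hi,r in((.045,.075,.015),(.01,.038,.017)):
    P=w[n&(w[:,2]>lo)&(w[:,2]<hi)];x,e=cyl(P,V,R.identity(),r);print(len(P),V[:2]+x,e)
print("top",np.nanmax(w[n,2]),"floor",np.nanmedian(w[:,2]),env.read_t(),p0)
# on to the sleeve
M=np.array([.545,-.005,.084]);fs=F(PS,LEAN);S=M-fs.apply([0,0,.045])
P_,Q_=tcp(S,fs,rel(A),.070,.12);env.goto(P_,Q_)
wrist(env,"ws");print(env.read_t())
cv2.imwrite("pics/pair.png",np.hstack([cv2.resize(cv2.imread(f"pics/{k}.png"),(400,300)) for k in("wv","ws")]))
E
```

```text
664 [ 0.45886814 -0.21624635] 0.00025428660492797544
499 [ 0.45884982 -0.21624576] 0.0002378661578120216
top 0.09064266362519116 floor -8.222213314978966e-06 3.8083 [ 0.45517984 -0.21446324  0.14769759]
4.7667
```

View pics/pair.png

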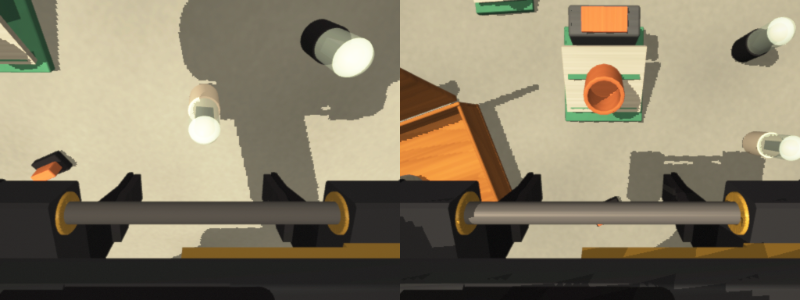

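Left, the white valve is at (205,110) of its half. Right, the sleeve mouth is at (204,88) of its half. The depth fits are good to 0.3 mm. Next I fit the sleeve and the unit's yaw.

```bash
python3 - <<'E'
from h import *
p,c,p0,qq=pickle.load(open("ws.pkl","rb"));w=R.from_quat(qq).apply(c.reshape(-1,3))+p0
hsv=cv2.cvtColor(p,cv2.COLOR_BGR2HSV).reshape(-1,3)
x,y,z=w.T
green=(hsv[:,0]>55)&(hsv[:,0]<90)&(hsv[:,1]>90)&(z>.005)&(z<.02)&(abs(x-.585)<.1)&(abs(y)<.1)
r=cv2.minAreaRect((w[green][:,:2]*1000).astype(np.float32));print("plate",green.sum(),r,np.median(w[green][:,2]))
# transformer top as a second yaw reading
t=(z>.074)&(z<.083)&(x>.6)&(x<.68)&(abs(y)<.07);r2=cv2.minAreaRect((w[t][:,:2]*1000).astype(np.float32));print("trafo",t.sum(),r2,np.median(z[t]))
from scipy.optimize import least_squares
M=np.array([.545,-.005,.084])
for yaw in np.radians([-7,-8.5,-10]):
    f=F(yaw,LEAN);cop=((hsv[:,0]<14)|(hsv[:,0]>175))&(hsv[:,1]>90)
    o=M.copy()
    for _ in range(4):
        L=f.inv().apply(w-o);rr=np.hypot(L[:,0],L[:,1])
        out=cop&(rr<.0255)&(rr>.0215)&(L[:,2]<-.003)&(L[:,2]>-.035)
        inn=cop&(rr<.0205)&(rr>.0165)&(L[:,2]<-.003)&(L[:,2]>-.035)
        rim=cop&(rr>.0195)&(rr<.0225)&(abs(L[:,2])<.004)
        g=least_squares(lambda a:np.r_[np.hypot(L[out,0]-a[0],L[out,1]-a[1])-.0235,np.hypot(L[inn,0]-a[0],L[inn,1]-a[1])-.0185],[0,0],loss="soft_l1",f_scale=.0005)
        o=o+f.apply([*g.x,np.median(L[rim,2])])
    # axis direction residual slope: sideways x,y vs z on outer
    g2=least_squares(lambda a:np.r_[np.hypot(L[out,0]-a[0]-a[2]*L[out,2],L[out,1]-a[1]-a[3]*L[out,2])-.0235,np.hypot(L[inn,0]-a[0]-a[2]*L[inn,2],L[inn,1]-a[1]-a[3]*L[inn,2])-.0185],[0,0,0,0],loss="soft_l1",f_scale=.0005)
    P=L[rim];nrm=np.linalg.lstsq(np.c_[P[:,:2],np.ones(len(P))],P[:,2],rcond=None)[0]
    print(np.degrees(yaw),out.sum(),inn.sum(),rim.sum(),np.round(o,4),"rms",np.sqrt(np.mean(g.fun**2)),"axis slope",g2.x[2:],"rim tilt",nrm[:2])
E
```

```text
plate 1235 ((586.279052734375, -12.08123779296875), (107.22732543945312, 127.3696060180664), 81.39633178710938) 0.011407378563450532
trafo 3355 ((631.3374633789062, -19.474746704101562), (79.53166961669922, 33.571449279785156), 81.56854248046875) 0.0802974709497254
-7.0 551 616 478 [ 0.5495 -0.0071  0.0834] rms 0.0003552517716161034 axis slope [-0.00015579  0.01547539] rim tilt [-0.00211181 -0.018265  ]
-8.5 552 618 475 [ 0.5495 -0.0068  0.0834] rms 0.00034686057601045515 axis slope [-5.93157119e-05  3.28333304e-03] rim tilt [-0.00199703 -0.00494538]
-10.0 554 621 474 [ 0.5496 -0.0066  0.0833] rms 0.00034970416704274514 axis slope [ 0.00018165 -0.00989019] rim tilt [-0.00223923  0.00808951]
```

Unit yaw is −8.7°. The plate (130×110), transformer (80 mm) and sleeve origins agree within 1 mm, and the rim height of 83.4 mm fits the expected 84. Grasping the valve now.

```bash
cat >> h.py <<'E'
PS=np.radians(-8.7);V=np.array([.45886,-.21625,0]);M=np.array([.5495,-.0068,.0837]);FS=F(PS,LEAN);S=M-FS.apply([0,0,.045])
E
python3 - <<'E'
from h import *
from plant import env
env.goto(*tcp(V,F(PS),rel(A),.065,.1))
print(env.servo_line(tcp(V,F(PS),rel(A),.065)[0],.12,guard=15))
env.set_gripper(0.0);print("w",env.read_grip_width(),env.read_grasp_force())
env.servo_line(tcp(V,F(PS),rel(A),.065,.1)[0],.12)
env.goto(*tcp(S,FS,rel(A),.070,.10))
env.servo_line(tcp(S,FS,rel(A),.070,.055)[0],.1)
p,c,p0,q=wrist(env,"wi");print(env.read_grip_width(),env.read_t(),env.read_wrist_force(),p0-tcp(S,FS,rel(A),.070,.055)[0])
w=q.apply(c.reshape(-1,3))+p0;L=FS.inv().apply(w-S);rr=np.hypot(L[:,0],L[:,1])
for lo,hi,r in((.062,.096,.017),(.101,.128,.015),(.01,.042,.0235)):
    k=(L[:,2]>lo)&(L[:,2]<hi)&(abs(rr-r)<.0035);print(r,k.sum(),cyl(w[k],S,FS,r) if k.sum()>30 else "")
cv2.imwrite("pics/wi2.png",cv2.resize(p[60:330,100:400],None,fx=2,fy=2))
E
```

```text
False
w 0.029227495598638516 29.933447793591768
0.029359327792076412 10.1583 [-0.66338354 -0.47819742 -0.909868  ] [ 0.00018212 -0.00057149 -0.00029204]
0.017 1533 (array([-2.96646878e-04,  3.27632367e-05]), np.float64(0.0003171993832402448))
0.015 2202 (array([-0.00016212,  0.00043075]), np.float64(0.0008581566209361625))
0.0235 1088 (array([-4.71316431e-04,  4.95442502e-05]), np.float64(0.00026797004584623))
```

View pics/wi2.png

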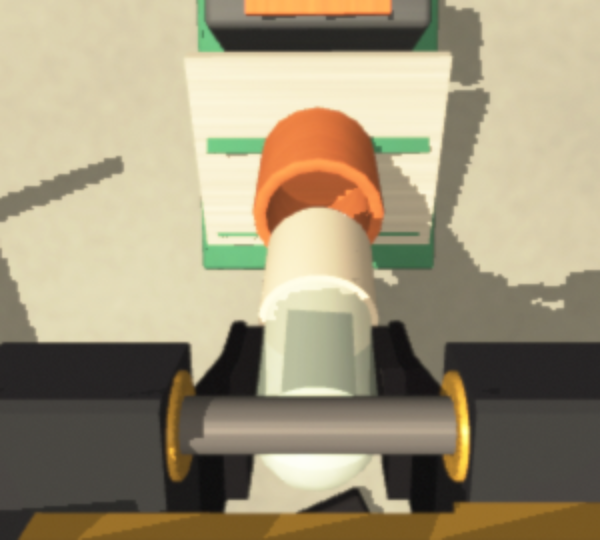

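The held white base (320,240) is coaxial with the mouth (320,200). The fits agree to 0.2 mm, so I insert under guard.

```bash
python3 - <<'E'
from h import *
from plant import env
D=FS.apply([-.0002,0,0])
f0=np.array(env.read_wrist_force())
for b,v,g in((.02,.05,8),(.004,.04,8),(-.003,.015,6)):
    hit=env.servo_line(tcp(S,FS,rel(A),.070,b)[0]+D,v,guard=g)
    d=np.array(env.read_eef_pos())-tcp(S,FS,rel(A),.070,0)[0];print(b,hit,np.round(FS.inv().apply(d)*1000,2),np.round(FS.inv().apply(np.array(env.read_wrist_force())-f0),1),env.read_grip_width(),env.read_t())
    if hit:break
E
```

```text
0.02 False [-1.900e-01 -1.000e-02  1.998e+01] [ 0.2 -0.1 -0.1] 0.029276471858616218 11.0083
0.004 False [-0.34 -0.07  3.77] [ 0.4  0.1 -1.6] 0.029055156728568406 11.5583
-0.003 True [-0.13 -0.12 -0.27] [1.1 0.7 5.1] 0.029350148627718675 11.9333
```

```bash
cat >> h.py <<'E'
AC=np.radians(15);RC=rel(AC)*R.from_euler('z',np.pi);BY=np.radians(10.5);C=np.array([.464,.296,.005])
E
python3 - <<'E'
from h import *
from plant import env
env.set_gripper(.06)
env.servo_line(tcp(S,FS,rel(A),.070,.09)[0],.12)
print(env.read_t(),env.read_wrist_force())
P,Q=tcp(C,F(BY),RC,.023,.11)
print(env.ik(P,Q))
env.set_gripper(.087)
env.goto(P,Q)
p,c,p0,q=wrist(env,"wc");w=q.apply(c.reshape(-1,3))+p0;x,y,z=w.T;print(env.read_t(),p0-P,env.read_joint_pos())
rr=np.hypot(x-C[0],y-C[1]);k=(rr<.04)&(z>.026)&(z<.033);print(k.sum(),circ(w[k][:,:2]),np.median(z[k]))
for lo,hi,r in((.009,.026,.025),(.012,.026,.0165)):
    k=(z>lo)&(z<hi)&(abs(rr-r)<.005);print(r,k.sum(),cyl(w[k],C,R.identity(),r))
fl=(rr>.03)&(rr<.07);print("floor",np.nanmedian(z[fl]))
cv2.imwrite("pics/wc2.png",p)
E
```

```text
13.6583 [0.53449968 0.49615651 0.68775602]
[ 0.78022287  0.47275143 -0.09480402 -0.15525692 -1.2251979  -2.09877522]
17.0417 [ 3.76247814e-05 -2.06114184e-04  6.09773455e-05] [ 0.77987236  0.47243109 -0.09498923 -0.15517767 -1.22517316 -2.09858793]
1466 [0.46262879 0.29814986 0.02075883] 0.028266040618000213
0.025 25 (array([-0.00087863,  0.0023544 ]), np.float64(0.00012869012640568308))
0.0165 145 (array([-0.00129972,  0.00218548]), np.float64(0.00018304025670172735))
floor 0.21198460176395473
```

View pics/wc2.png

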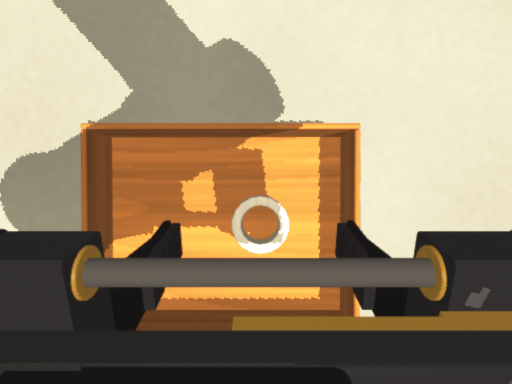

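Collar ring at (260,225), with centre (0.4627, 0.2982), top at 28–29 mm and bore fit 0.2 mm. Picking it up and looking at it against the glass.

```bash
echo 'C=np.array([.4628,.2982,.005])' >> h.py; python3 - <<'E'
from h import *
from plant import env
env.servo_line(tcp(C,F(BY),RC,.023,.1)[0],.1)
print(env.servo_line(tcp(C,F(BY),RC,.023)[0],.08,guard=12))
env.set_gripper(0.0);print("w",env.read_grip_width(),env.read_grasp_force())
env.servo_line(tcp(C,F(BY),RC,.023,.2)[0],.15)
P,Q=tcp(S,FS,RC,.045+.023,.10);print(env.ik(P,Q))
env.goto(P,Q);env.servo_line(tcp(S,FS,RC,.068,.07)[0],.1)
p,c,p0,q=wrist(env,"wg");w=q.apply(c.reshape(-1,3))+p0;L=FS.inv().apply(w-S);rr=np.hypot(L[:,0],L[:,1])
print(env.read_t(),env.read_grip_width(),1000*(p0-tcp(S,FS,RC,.068,.07)[0]))
for n,lo,hi,r in(("glass",.049,.081,.015),("sleeve",.012,.042,.0235),("collar out",.117,.137,.025),("collar bore",.117,.137,.0165)):
    k=(L[:,2]>lo)&(L[:,2]<hi)&(abs(rr-r)<.003);print(n,k.sum(),cyl(w[k],S,FS,r) if k.sum()>20 else "")
k=(rr<.008)&(L[:,2]>.08)&(L[:,2]<.11);print("glass top",np.sort(L[k,2])[-5:])
k=(rr<.024)&(rr>.017)&(L[:,2]>.13)&(L[:,2]<.15);print("collar top",k.sum(),np.median(L[k,2]) if k.any() else "")
if k.sum()>30:
    a=np.linalg.lstsq(np.c_[L[k][:,:2],np.ones(k.sum())],L[k][:,2],rcond=None)[0];print("top slope",a,circ(L[k][:,:2]))
cv2.imwrite("pics/wg2.png",cv2.resize(p[60:330,100:400],None,fx=2,fy=2))
E
```

```text
False
w 0.0494957521341628 30.00006839632988
[ 0.41618194  0.08389915 -0.65309936  0.24013869 -0.62540744 -2.31918627]
22.55 0.04978045316404134 [ 0.33797207  0.45237244 -0.36799083]
glass 0 
sleeve 62 (array([-2.23358913e-06,  3.21984449e-04]), np.float64(0.0001208642191767536))
collar out 372 (array([-0.00027813,  0.0010555 ]), np.float64(0.001254634107140633))
collar bore 194 (array([-0.00028883,  0.00165305]), np.float64(0.0007573933311893758))
glass top [0.09653167 0.09669445 0.09670349 0.09690928 0.09694391]
collar top 2476 0.13833479263777587
top slope [ 1.08342210e-05 -6.32024816e-03  1.38317500e-01] [-8.91241078e-05  2.37134436e-04  2.08546789e-02]
```

View pics/wg2.png

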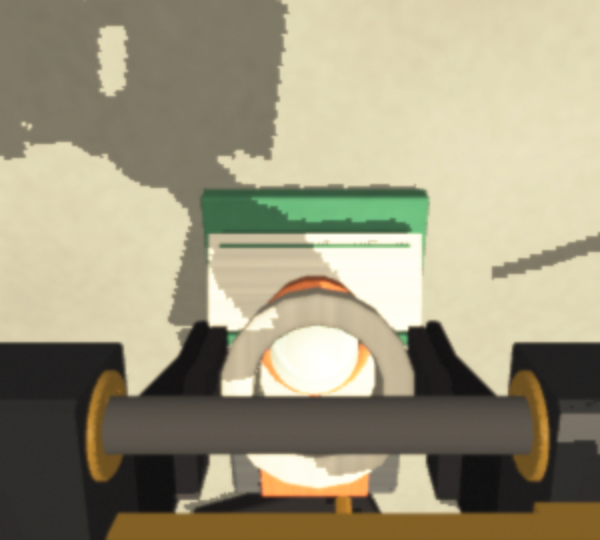

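The ring is held level at (318,390), with the glass dome inside it at (315,355). The glass top reads 96.7 mm against an expected 95, so I check whether the valve is fully home before placing the collar.

```bash
python3 - <<'E'
from h import *
for n in("wi","wg"):
    p,c,p0,qq=pickle.load(open(n+".pkl","rb"));w=R.from_quat(qq).apply(c.reshape(-1,3))+p0;L=FS.inv().apply(w-S);rr=np.hypot(L[:,0],L[:,1])
    hsv=cv2.cvtColor(p,cv2.COLOR_BGR2HSV).reshape(-1,3);cop=((hsv[:,0]<14)|(hsv[:,0]>175))&(hsv[:,1]>90)
    k=cop&(rr>.0195)&(rr<.0228)&(abs(L[:,2]-.045)<.004);print(n,"rim",k.sum(),np.median(L[k,2]) if k.any() else"", "desk/plate z",np.median(w[(w[:,2]<.004)&(w[:,2]>-.006)][:,2]))
    for a in np.arange(0,.018,.002):
        k=(rr>=a)&(rr<a+.002)&(L[:,2]>.085)&(L[:,2]<.165);print(round(a,3),k.sum(),np.round(np.percentile(L[k,2],[10,50,90]),4) if k.any() else "")
    if n=="wi":
        k=(rr>.0155)&(rr<.0168)&(abs(L[:,2]-.1)<.006);print("shoulder",k.sum(),np.percentile(L[k,2],[10,50,90]))
        k=(rr>.0155)&(rr<.0168)&(L[:,2]>.04)&(L[:,2]<.07);print("foot",np.percentile(L[k,2],[1,10,50]))
E
```

```text
wi rim 443 0.0446746647138847 desk/plate z -0.0005407101453120539
0.0 40 [0.1493 0.1496 0.1503]
0.002 117 [0.149  0.1495 0.15  ]
0.004 191 [0.1485 0.1492 0.1497]
0.006 196 [0.1478 0.1485 0.1491]
0.008 124 [0.1466 0.1476 0.1482]
0.01 59 [0.144  0.1456 0.147 ]
0.012 116 [0.1093 0.131  0.1435]
0.014 3211 [0.1024 0.1212 0.1365]
0.016 1325 [0.0875 0.0967 0.1539]
shoulder 345 [0.09514646 0.09899426 0.10019519]
foot [0.06371872 0.0653772  0.06725205]
wg rim 79 0.04466877005465148 desk/plate z -0.0005692743806557932
0.0 29 [0.0942 0.0949 0.0958]
0.002 91 [0.0939 0.0948 0.0956]
0.004 144 [0.0935 0.0944 0.0956]
0.006 203 [0.0925 0.0937 0.0948]
0.008 243 [0.0905 0.0927 0.0941]
0.01 253 [0.0885 0.0909 0.0932]
0.012 124 [0.0859 0.0886 0.0907]
0.014 154 [0.0883 0.1348 0.1382]
0.016 411 [0.1347 0.138  0.139 ]
```

```bash
python3 - <<'E'
from h import *
from scipy.optimize import least_squares
prof=None
for n,z0 in(("wi",.15),("wg",.095)):
    p,c,p0,qq=pickle.load(open(n+".pkl","rb"));w=R.from_quat(qq).apply(c.reshape(-1,3))+p0;L=FS.inv().apply(w-S)
    k=(np.hypot(L[:,0],L[:,1])<.0135)&(L[:,2]>z0-.008)&(L[:,2]<z0+.004);P=L[k]
    g=least_squares(lambda a:P[:,2]-a[2]+a[3]*((P[:,0]-a[0])**2+(P[:,1]-a[1])**2)*1e3,[0,0,z0,.02],x_scale=[1e-3,1e-3,1e-3,1e-2],loss="soft_l1",f_scale=.0004);print(n,k.sum(),g.x,np.sqrt(np.mean(g.fun**2)))
# collar rim: circle edges of top face, outer and inner boundaries by angular bins
k=(L[:,2]>.1365)&(L[:,2]<.1400);P=L[k];th=np.arctan2(P[:,1],P[:,0]);rr=np.hypot(P[:,0],P[:,1]);o=[];i=[]
for t in np.arange(-np.pi,np.pi,.15):
    b=(abs(th-t)<.075)&(rr<.03)&(rr>.012)
    if b.sum()>15:o.append(P[b][np.argmax(rr[b]),:2]);i.append(P[b][np.argmin(rr[b]),:2]);
for nm,e,r in(("out",o,.025),("in",i,.0165)):
    e=np.array(e);g=least_squares(lambda a:np.hypot(*(e-a[:2]).T)-a[2],[0,0,r],loss="soft_l1",f_scale=.0005);print(nm,len(e),g.x)
E
```

```text
wi 746 [3.97952810e-05 7.67355743e-04 1.50101664e-01 3.66050978e-02] 0.000461522465038396
wg 1043 [-0.00214537  0.00042571  0.09571426  0.04075157] 0.0006707359680615792
out 34 [-0.00063137  0.00170155  0.0247417 ]
in 34 [-0.00017096  0.00160327  0.01663407]
```

The valve is home: dome 50.2 mm above the rim. It rests against the lower side of the bore, so the collar has to shift about (−1.6, −1.2) mm. I correct, re-measure, then lower under guard.

```bash
cat >> h.py <<'E'
def meas(env,name,ctop):
    from scipy.optimize import least_squares
    p,c,p0,q=wrist(env,name);w=q.apply(c.reshape(-1,3))+p0;L=FS.inv().apply(w-S);rr=np.hypot(L[:,0],L[:,1])
    P=L[(rr<.0135)&(L[:,2]>.087)&(L[:,2]<.099)]
    g=least_squares(lambda a:P[:,2]-a[2]+.038e3*((P[:,0]-a[0])**2+(P[:,1]-a[1])**2),[0,0,.095],loss="soft_l1",f_scale=.0004)
    K=L[(abs(L[:,2]-ctop)<.002)&(rr<.031)&(rr>.012)];th=np.arctan2(K[:,1],K[:,0]);r=np.hypot(K[:,0],K[:,1]);res=[]
    for far in(1,0):
        e=[]
        for t in np.arange(-np.pi,np.pi,.15):
            b=abs(th-t)<.075
            if b.sum()>12:e.append(K[b][(np.argmax if far else np.argmin)(r[b]),:2])
        e=np.array(e);res.append(least_squares(lambda a:np.hypot(*(e-a[:2]).T)-a[2],[0,0,.02],loss="soft_l1",f_scale=.0005).x)
    return g.x,res
E
python3 - <<'E'
from h import *
from plant import env
D=FS.apply([-.0016,-.0012,0])
env.servo_line(tcp(S,FS,RC,.068,.06)[0]+D,.05)
d=np.array(env.read_eef_pos())-tcp(S,FS,RC,.068,.06)[0];print(FS.inv().apply(d)*1000)
print(meas(env,"wg3",.045+.06+.0233),env.read_t())
E
```

```text
[-1.92127255 -1.41534415 -0.15699289]
(array([-0.0020566 ,  0.00046136,  0.09555539]), [array([-0.00263078, -0.00028137,  0.02475571]), array([-0.00212329, -0.00024788,  0.01660874])]) 22.95
```

```bash
python3 - <<'E'
from h import *
from plant import env
D=FS.apply([-.0013,-.0006,0])
env.servo_line(tcp(S,FS,RC,.068,.055)[0]+D,.05)
f0=np.array(env.read_wrist_force())
for b,v,g in((.02,.04,7),(.004,.04,7),(-.003,.015,6)):
    hit=env.servo_line(tcp(S,FS,RC,.068,b)[0]+D,v,guard=g)
    d=np.array(env.read_eef_pos())-tcp(S,FS,RC,.068,0)[0];print(b,hit,np.round(FS.inv().apply(d)*1000,2),np.round(FS.inv().apply(np.array(env.read_wrist_force())-f0),1),env.read_grip_width(),env.read_t())
    if hit:break
E
```

```text
0.02 False [-1.13 -0.54 20.12] [ 0.1  0.  -0.7] 0.05008267812971534 24.225
0.004 False [-1.54 -0.73  3.73] [0.3 1.1 0.3] 0.04947295749739972 24.775
-0.003 True [-0.93 -0.43 -0.09] [0.5 0.4 4.5] 0.04978110125714946 25.1417
```

```bash
python3 - <<'E'
from h import *
from plant import env
env.set_gripper(.075)
env.servo_line(tcp(S,FS,RC,.068,.11)[0],.12)
p,c,p0,q=wrist(env,"wd");w=q.apply(c.reshape(-1,3))+p0;L=FS.inv().apply(w-S);rr=np.hypot(L[:,0]+.001,L[:,1])
k=(rr>.018)&(rr<.024)&(L[:,2]>.05)&(L[:,2]<.09);a=np.linalg.lstsq(np.c_[L[k][:,:2],np.ones(k.sum())],L[k][:,2],rcond=None)[0]
print(env.read_t(),"collar top (expect .069)",k.sum(),np.percentile(L[k,2],[5,50,95]),a)
k=rr<.004;print("dome",np.nanmedian(L[k,2]))
cv2.imwrite("pics/wd2.png",cv2.resize(p[40:330,100:400],None,fx=2,fy=2))
E
```

```text
27.0167 collar top (expect .069) 996 [0.06757201 0.06876459 0.06992629] [-0.0019704   0.0015938   0.06875496]
dome 0.2718592809791667
```

View pics/wd2.png

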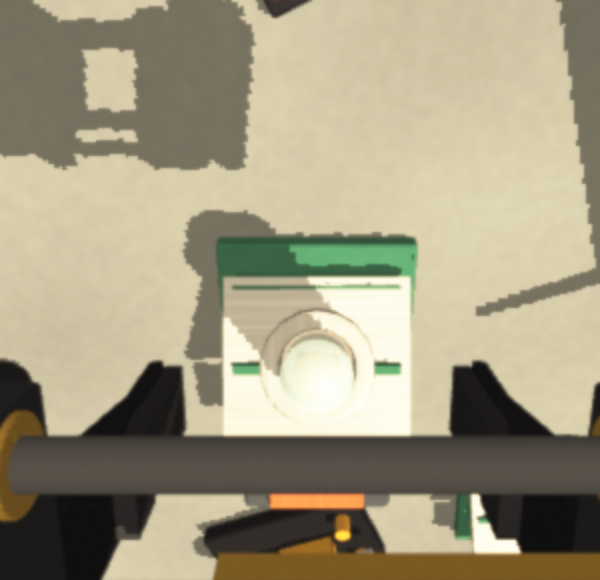

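The collar lies flat on the rim at (318,365): top at 68.8 mm for an expected 69, slope 0.2 %. Next I shut the lid from behind, off to the side of the knob.

```bash
python3 - <<'E'
from h import *
from plant import env
H=np.array([.473,.267,.05])+F(BY).apply([.085,-.05,0]);Q=(F(BY)*rel(0)*R.from_euler('z',np.pi)).as_quat()
def P(t,r=.135,off=None):
    o=.008+(.011*abs(np.sin(t)) if off is None else off)
    return H+F(BY).apply([-r*np.cos(t)+o*np.sin(t),0,r*np.sin(t)+o*np.cos(t)])
pre=P(1.85)+F(BY).apply([.045,0,0]);up=pre+[0,0,.13]
pts=[P(t) for t in np.linspace(1.85,0,13)]
bad=[i for i,x in enumerate([pre,up,*pts]) if env.ik(x,Q) is None];print(bad,pre,up)
assert not bad
p0=np.array(env.read_eef_pos())
env.servo_line(p0+[0,0,.14],.15);env.set_gripper(0)
env.goto(up,Q);print(env.servo_line(pre,.12,guard=10),env.read_t())
for t,x in zip(np.linspace(1.85,0,13),pts):
    hit=env.servo_line(x,.08,guard=25);print(round(t,2),hit,np.round(env.read_wrist_force(),1))
    if hit:break
print(env.read_t())
E
```

```text
[] [0.66407237 0.25156166 0.17465333] [0.66407237 0.25156166 0.30465333]
False 31.875
1.85 False [ 0.8  0.4 -0.3]
1.7 False [0.5 0.1 0.1]
1.54 False [ 0.3 -0.7  0.1]
1.39 False [ 0.8 -0.4 -0.6]
1.23 False [-0.1 -0.2  0.6]
1.08 False [ 0.7  0.7 -1. ]
0.92 False [ 1.2  0.  -0.1]
0.77 False [ 0.7 -0.4  0.1]
0.62 False [-1.1  0.4  0.5]
0.46 False [-0.3 -0.7  0.7]
0.31 False [-0.1  0.4 -0. ]
0.15 False [-0.5  0.8 -0.5]
0.0 True [-2.1  0.1  8. ]
37.5833
```

```bash
python3 - <<'E'
from h import *
from plant import env
x=np.array(env.read_eef_pos());print(x)
env.servo_line(x+[0,0,.12],.15)
env.goto([.40,.40,.36],env.read_tool_rot())
t,z=env.snapshot("top");w=cloud(z,env.camera_model("top"))
L=F(BY).inv().apply(w.reshape(-1,3)-[.473,.267,0]);s,_=env.snapshot("scene")
k=(abs(L[:,0])<.08)&(abs(L[:,1])<.1)&(L[:,2]<.075)&(L[:,2]>.02);a=np.linalg.lstsq(np.c_[L[k][:,:2],np.ones(k.sum())],L[k][:,2],rcond=None)[0];print("lid top",k.sum(),np.percentile(L[k,2],[5,50,95]),a,env.read_t())
cv2.imwrite("pics/end.png",np.hstack([cv2.resize(t,(400,300)),cv2.resize(s,(400,300))]))
E
```

```text
[0.43372083 0.20932582 0.05884954]
lid top 5889 [0.05620514 0.05931116 0.06235117] [ 1.32878881e-03 -8.36018654e-05  5.93055091e-02] 39.675
```

View pics/end.png

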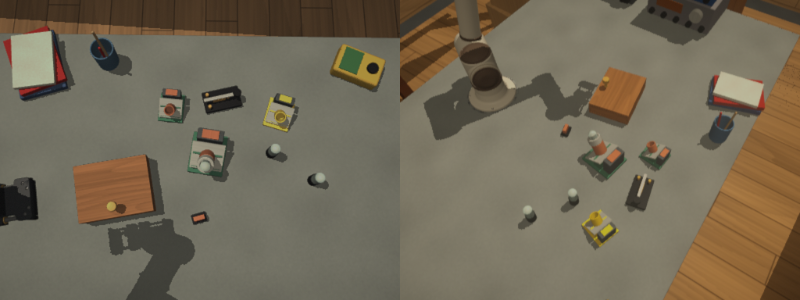

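The lid is flat at about 59 mm with a slope of 0.001 rad, the collared valve is at (207,160), and the bystanders are in place. Handing in.

```bash
python3 -c "
from plant import env
print(env.finish_job(),env.read_t())"
```

```text
the job is handed in; nothing more can be done
the job is handed in; nothing more can be done
```

The job is handed in at about 40 s on the robot's clock: the white-based valve is fully home in the sleeve, the collar sits flat on the rim, the bin lid is shut, and the bystanders were not touched.

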